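# Release the valve key left latched on the perfusion box

## Robot

A 6-joint arm with a two-finger parallel gripper is mounted at the origin on the work surface. World frame = base frame: x ahead of the robot, y to its left, z up, the work surface at z = 0. Lengths are in m, angles in rad, forces in N, time in s.
With the tool pointing down it reaches from about 0.325 to 0.85 m from the base axis. Payload 4.4 kg.
Tool frame: the origin (TCP) lies between the finger pads; the fingertips stand env.tip_extent ahead of it and the grasp point (between the pads) lies 6 mm ahead of it (env.tip_extent is the distance from the TCP to the fingertips, in m); z points along the fingers, y is the line along which they close (so a half turn about z gives the same grasp; the last joint's range is limited). The gripper opens to 94 mm and grips with 3 to 60 N. Pads are 16 mm wide; open, the fingers measure 119 mm over their backs; the gripper's body (75 mm by 177 mm) begins 78 mm behind the grasp point.
Start: joints at [-1.347, 0.207, 1.542, -0, 1.393, -0.15], TCP at [0.21, -0.535, 0.23] pointing down, gripper open.
Joint ranges: [-2.73, 2.73], [-0.86, 2.22], [0.23, 2.46], [-1.11, 4.25], [0.08, 2.63], [-2.82, 2.82]. Speed limits (rad/s): [2.79, 2.79, 3.14, 3.14, 3.14, 3.14].

## Interface

Orientations are given as a unit quaternion [x, y, z, w].
In Python, from workcell import sensors, optics, order, env gives the robot as it stands.
- The arm moves only by the tool servo_tool, never from a script. Its argument "deltas" is a list that holds one entry, the list of rows, each a list of 7 numbers: the shift along the tool's x, y, z each as a share of 500 mm, from -1 to 1, then the turn, a rotation vector about the tool's x, y, z each as a share of 90 degrees, from -1 to 1, then the opening, from 0 (shut) to 1 (fully open). A call has 1 to 12 rows; each row is the pose to reach, as a shift and turn from the pose commanded when the call began, along the tool's axes at that moment; what a row does not reach only later rows make up. A row lasts 1/8 s, in which the tool goes at most 62.5 mm and 10.7 degrees, less where a joint would pass 70% of its speed; a pose out of reach is approached as far as the arm can. A call with a number of a shift or a turn outside -1 to 1 is refused whole. A call with a gripper value outside its range is refused whole. The fingers move at their own pace and stop on an object; "squeeze" is the grip in N (left out, the last holds). Time passes only in rows, so rows that repeat a pose let the fingers close. It gives the time, the measured TCP pose, the force, the opening and the grip force at its end, in the units of the state.
- sensors.get_obs(): the state, without advancing time (a new reading comes with each control period).
- optics.snapshot(name): name is "side" or "top" or "wrist"; returns a dict with "image" (384x512x3 uint8, red, green, blue), "fx", "fy", "cx", "cy" (pixels), "world_from_camera" (4x4, takes a point from camera to world coordinates). Camera axes: x right, y down, z forward; pixel columns grow to the right and rows downward; lengths in m; the calibration is good to about 2 mm. The wrist camera is an equidistant fisheye: a pixel r from the principal point sees the ray r / f radians off the axis. A picture is of the moment at which its call begins. There is no depth.
- order.hand_in(): hands the job in; it is judged then, once.
The state is a dict: "time": time; "qpos": joint angles; "joint_velocities": joint speeds; "joint_efforts": joint torques, N m; "tool_pos": TCP position; "eef_rot": TCP orientation; "wrist_force": force on the tool from outside, world axes, zero at the start; "wrist_torque": the same for the moment, N m; "grip_width": opening from 0.0 (shut) to 1.0 (fully open); "finger_force": force on a finger pad.
Only numpy, scipy, OpenCV 4.12 (cv2) and the standard library are available. Lean on these libraries where they do the work, as an engineer would, in place of code of your own. Each camera call takes 0.05 s, during which the arm holds its last target. There are 200 camera calls.

## Task

One of the four identical push-on/push-off keys on the valve box has been left latched down. With your fingertips, tap all four lightly one after another, from the left end of the row (as the robot sees it) to the right, to feel which one sits low and firm; then press that key right in and let go, so that it springs up level with the rest. Do not latch any other key, pick nothing up, and leave the glassware and boxes around it where they are.

Things in the scene. Friction and masses are not known exactly. Their poses are not given: they have to be found in the camera images.
- console: Fixed valve box (tubing pinch valves): white case 200 mm deep (x) by 310 mm wide (y), level dark-grey deck 60 mm above the bench; along its far side a step 92 mm high, starting 71 mm beyond the key row, with four black-and-metal pinch valves up to 115 mm. Origin: centre of its underside, on the bench; x points from the front (robot side) to the step, y to the left along the row, z up.
- row_left (a point): Left end of the row (as the robot sees it): where the centre of the leftmost key's top face is when that key is up, 77 mm above the bench; axes as the box's. The key centres lie here and 44, 88 and 132 mm along -y. A light tap is a downward move at 15 mm/s or slower with a stop at 1 to 2 N.
- row_right (a point): The same for the rightmost key. All keys are push-on/push-off, straight down, 10 mm in all. A key that is up gives from 3 N, plus 0.6 N per mm; pressed 9 mm or more (8.5 N) and let go, it stays latched, about 6 mm down. A latched key is firm up to 6 N; pressed on to 9 mm or more below the up height (8.5 N; 9 N at the hard stop; plus 0.06 N per mm/s of speed) and let go, it springs up.
- key_a: One of the four identical keys; the letter tells neither its place in the row, which varies, nor its state. Origin: centre of its top face, moving with it; axes as the box's. Off-white plastic cap 38 mm deep (x), 30 mm wide (y), in a black frame 4 mm above the deck. Top face 77 mm above the bench when up, about 71 mm when latched down, 67 mm fully in.
- key_b: One of the four identical keys; the letter tells neither its place in the row, which varies, nor its state. Origin: centre of its top face, moving with it; axes as the box's. Off-white plastic cap 38 mm deep (x), 30 mm wide (y), in a black frame 4 mm above the deck. Top face 77 mm above the bench when up, about 71 mm when latched down, 67 mm fully in.
- key_c: One of the four identical keys; the letter tells neither its place in the row, which varies, nor its state. Origin: centre of its top face, moving with it; axes as the box's. Off-white plastic cap 38 mm deep (x), 30 mm wide (y), in a black frame 4 mm above the deck. Top face 77 mm above the bench when up, about 71 mm when latched down, 67 mm fully in.
- key_d: One of the four identical keys; the letter tells neither its place in the row, which varies, nor its state. Origin: centre of its top face, moving with it; axes as the box's. Off-white plastic cap 38 mm deep (x), 30 mm wide (y), in a black frame 4 mm above the deck. Top face 77 mm above the bench when up, about 71 mm when latched down, 67 mm fully in.
- vial: Bystander: small clear specimen vial with white cap, 23 mm across, 47 mm tall, upright on the deck to the left of the key row. Origin: centre of its underside.
- dish: Bystander: clear covered petri dish, 54 mm across, 14.5 mm tall, on the deck to the right of the key row. Origin: centre of its underside.
- bottle: Bystander: clear bottle with blue cap, 62 mm across, 145 mm tall, on the bench left of the box. Origin: centre of its underside.
- tip_box: Bystander: pipette-tip box with pink lid, 120 x 82 x 65 mm, on the bench right of the box. Origin: centre of its underside.
- tweezers: Bystander: steel tweezers 150 mm long, 9 mm high, lying on the bench in front of the box. Origin: underside, about mid-length.
- slide_box: Bystander: white and light-blue slide box, 84 x 36 x 25 mm, on the bench in front of the box. Origin: centre of its underside.
- jar: Bystander: amber jar with white cap, 68 mm across, 85 mm tall, on the bench beyond the box. Origin: centre of its underside.

How it is judged:
By the outcome, as a careful person would: the job done as asked, in the order asked, and still so for the second after the job is handed in, with the robot touching nothing.
It also fails if it takes over 48 s, if anything falls off the work surface, if the arm or the gripper's body presses on something with over 40 N, if the wrist force passes 120 N, or if a joint passes its speed limit or range.

## Working session

There is one attempt and no reset: what is moved stays moved. The work goes in short steps, Python scripts to look and compute and a tool call to move; the robot and the scene stay as the last step left them, time stands still between calls to the robot, and variables do not carry over. Pictures are saved under pics/ and viewed, at most 10 in all, crops included, and the job is handed in when it is done.

Besides the shell and the picture viewer there is one more tool, called after "Call:" by a JSON object that holds its "api" and its "payload". servo_tool: Moves the arm, as the interface text tells. Its arguments: {"type":"object","properties":{"deltas":{"type":"array"},"squeeze":{"type":"number"}},"required":["deltas"]}

```bash
mkdir -p pics; python3 - <<'E'
from workcell import sensors, optics, order, env
import cv2
print(env.tip_extent, sensors.get_obs())
for n in("top","side"):
    s=optics.snapshot(n); cv2.imwrite(f"pics/{n}0.png",s["image"][...,::-1]); print(n,s["fx"],s["fy"],s["cx"],s["cy"],s["world_from_camera"].round(4).tolist())
E
```

```text
0.025 {'time': 0.0, 'qpos': array([-1.34753349e+00,  2.07420670e-01,  1.54294836e+00, -2.06096396e-05,
        1.39348693e+00, -1.50511711e-01]), 'joint_velocities': array([ 1.48450968e-03,  1.30269244e-05,  1.07815179e-03, -1.06230578e-04,
        1.09814083e-04, -1.17195607e-03]), 'joint_efforts': array([ 6.48502119e-04, -3.70873904e+01, -2.81415206e+01,  7.00584822e-02,
        3.60935996e-02, -1.58963121e-04]), 'tool_pos': array([ 0.20975983, -0.53456777,  0.22929302]), 'eef_rot': array([ 9.82586374e-01,  1.85802951e-01, -5.12900168e-05, -1.13053819e-03]), 'wrist_force': array([-0.2096082 , -0.20464651, -0.25642745]), 'wrist_torque': array([ 0.01325395,  0.02321715, -0.04948797]), 'finger_force': 0.0, 'grip_width': 1.0018348182373245}
top 380.38465603961754 380.38465603961754 254.6159178565245 192.91825471420668 [[-0.0079, -0.9842, 0.1767, 0.4178], [-0.9993, 0.0015, -0.0365, 0.059], [0.0356, -0.1768, -0.9836, 0.8879], [0.0, 0.0, 0.0, 1.0]]
side 355.8573587907365 355.8573587907365 254.90237682665122 187.9814201361434 [[0.8005, -0.3236, 0.5045, 0.1774], [-0.5991, -0.404, 0.6913, -0.5066], [-0.0199, -0.8556, -0.5172, 0.4946], [0.0, 0.0, 0.0, 1.0]]
```

View pics/top0.png

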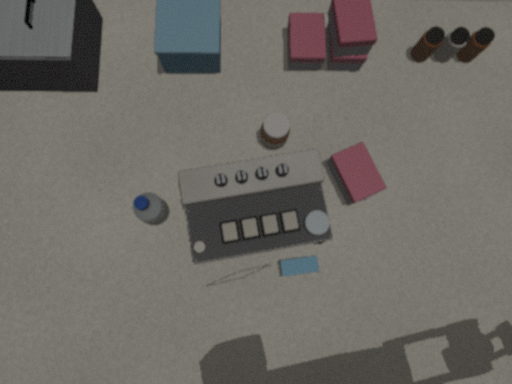

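View pics/side0.png

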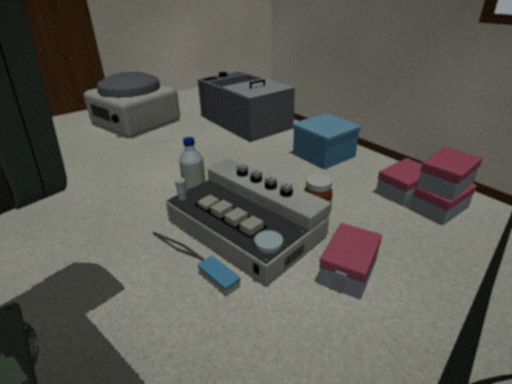

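The top view shows the keys at about (230,232), (250,228), (270,225) and (290,221), with the vial at (199,247) and the dish at (317,222). The side view agrees. Next I'll measure the key centres.

```bash
cat > h.py <<'E'
import numpy as np, cv2
from scipy.spatial.transform import Rotation as R
from workcell import sensors, optics, order, env
def ray(s,u,v,z,fish=False):
    x=np.array([(u-s["cx"])/s["fx"],(v-s["cy"])/s["fy"]])
    if fish:
        r=np.hypot(*x); d=np.r_[x/r*np.sin(r),np.cos(r)]
    else: d=np.r_[x,1]
    T=s["world_from_camera"]; d=T[:3,:3]@d; o=T[:3,3]
    return o+d*(z-o[2])/d[2]
def to_tool(dp):
    o=sensors.get_obs(); return R.from_quat(o["eef_rot"]).inv().apply(dp)/.5
E
python3 - <<'E'
from h import *
def blobs(n,roi,amin,amax):
    s=optics.snapshot(n); g=cv2.cvtColor(s["image"],cv2.COLOR_RGB2GRAY); x0,y0,x1,y1=roi
    t,m=cv2.threshold(cv2.resize(g[y0:y1,x0:x1],None,fx=4,fy=4,interpolation=cv2.INTER_CUBIC),0,255,cv2.THRESH_OTSU)
    k,_,st,c=cv2.connectedComponentsWithStats(m)
    for i in range(1,k):
        if amin<st[i,4]/16<amax:
            u=(c[i]+.5)/4-.5+[x0,y0]; print(n,u.round(1),st[i,2:4]/4,st[i,4]/16,ray(s,*u,.077).round(4))
blobs("top",(215,205,304,246),80,400)
blobs("side",(195,190,266,238),40,600)
o=sensors.get_obs();print(R.from_quat(o["eef_rot"]).as_matrix().round(3))
E
```

```text
top [289.9 220.3] [16. 19.] 235.3125 [ 0.5037 -0.0465  0.077 ]
top [269.9 223.8] [15.75 19.25] 237.0 [ 0.4964 -0.0032  0.077 ]
top [249.6 227.3] [16.25 19.25] 239.9375 [0.4889 0.0402 0.077 ]
top [229.4 231.1] [15.75 19.  ] 238.0625 [0.4811 0.0833 0.077 ]
side [259.8 192.3] [16.5   8.25] 72.1875 [0.582  0.0298 0.077 ]
side [214.7 203.2] [34.   18.25] 322.75 [0.4804 0.055  0.077 ]
side [235.4 213.8] [22.5 14. ] 182.875 [ 0.4931 -0.0047  0.077 ]
side [251.  222.4] [22.75 15.  ] 200.875 [ 0.5007 -0.048   0.077 ]
side [209.  229.2] [29.5 18.5] 81.9375 [ 0.4249 -0.0156  0.077 ]
side [260.9 234.4] [11.5   7.75] 63.125 [ 0.4931 -0.0895  0.077 ]
[[ 0.931  0.365 -0.   ]
 [ 0.365 -0.931  0.001]
 [ 0.    -0.001 -1.   ]]
```

Call:
{"api": "servo_tool", "payload": {"deltas": [[[0.956,-0.952,0.0,0,0,0.128,0],[0.956,-0.952,0.0,0,0,0.128,0],[0.956,-0.952,0.0,0,0,0.128,0],[0.956,-0.952,0.0,0,0,0.128,0],[0.956,-0.952,0.0,0,0,0.128,0],[0.956,-0.952,0.0,0,0,0.128,0],[0.956,-0.952,0.0,0,0,0.128,0],[0.956,-0.952,0.0,0,0,0.128,0],[0.956,-0.952,0.0,0,0,0.128,0],[0.956,-0.952,0.0,0,0,0.128,0],[0.956,-0.952,0.0,0,0,0.128,0],[0.956,-0.952,0.07,0,0,0.128,0]]]}}

```text
time: 1.7
tool_pos: [0.4846, 0.0856, 0.1979]
eef_rot: [0.996, 0.089, 0.004, 0.0]
wrist_force: [-0.0, -0.1, -0.1]
grip_width: 0.003
finger_force: 0.0
```

Call:
{"api": "servo_tool", "payload": {"deltas": [[[0,0,0.08,0,0,0,0],[0,0,0.14,0,0,0,0],[0,0,0.14,0,0,0,0],[0,0,0.14,0,0,0,0],[0,0,0.14,0,0,0,0]]]}}

```text
time: 2.33
tool_pos: [0.4826, 0.0823, 0.1273]
eef_rot: [0.996, 0.086, 0.002, 0.0]
wrist_force: [-0.5, 0.3, 0.4]
grip_width: 0.002
finger_force: 0.0
```

```bash
python3 - <<'E'
from h import *
o=sensors.get_obs(); print({k:np.round(o[k],4) for k in("time","tool_pos","eef_rot","wrist_force","grip_width","qpos")})
print(to_tool(np.r_[.4811,.0833,.115]-o["tool_pos"]), R.from_quat(o["eef_rot"]).as_matrix().round(3))
s=optics.snapshot("wrist"); cv2.imwrite("pics/w1.png",s["image"][...,::-1]); print(s["fx"],s["cx"],s["cy"],s["world_from_camera"].round(3))
E
```

```text
{'time': np.float64(2.325), 'tool_pos': array([0.4826, 0.0823, 0.1273]), 'eef_rot': array([9.963e-01, 8.620e-02, 1.800e-03, 1.000e-04]), 'wrist_force': array([-0.496 ,  0.3222,  0.432 ]), 'grip_width': np.float64(0.0018), 'qpos': array([-8.1000e-03,  1.3830e-01,  1.8516e+00,  1.0000e-04,  1.1481e+00,
        1.3901e+00])}
[-0.00277058 -0.00252381  0.02458224] [[ 0.985  0.172  0.004]
 [ 0.172 -0.985  0.   ]
 [ 0.004  0.001 -1.   ]]
297.3186396354542 255.7778127399857 191.25353964193678 [[ 0.172 -0.946 -0.274  0.564]
 [-0.985 -0.165 -0.048  0.096]
 [ 0.     0.278 -0.96   0.282]
 [ 0.     0.     0.     1.   ]]
```

View pics/w1.png

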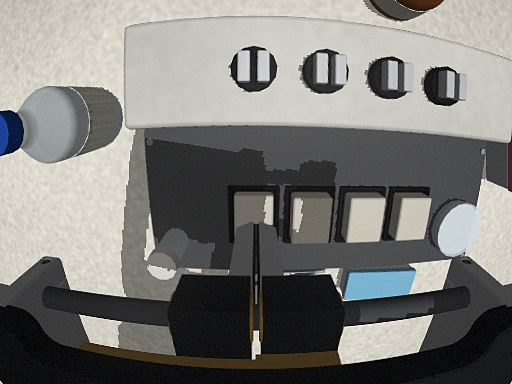

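The wrist view shows the fingertips over the leftmost key at about (253,215). They are centred sideways, with the vial clear at (165,255) and the dish clear at (455,228). Now I'll lower to about 5 mm above the key.

Call:
{"api": "servo_tool", "payload": {"deltas": [[[-0.0028,-0.0025,0.02,0,0,0,0],[-0.0028,-0.0025,0.038,0,0,0,0],[-0.0028,-0.0025,0.038,0,0,0,0],[-0.0028,-0.0025,0.038,0,0,0,0],[-0.0028,-0.0025,0.038,0,0,0,0]]]}}

```text
time: 3.0
tool_pos: [0.4798, 0.0834, 0.1066]
eef_rot: [0.996, 0.086, 0.0, 0.0]
wrist_force: [0.7, 0.1, -0.6]
grip_width: 0.007
finger_force: 0.0
```

Call:
{"api": "servo_tool", "payload": {"deltas": [[[0,0,0.002,0,0,0,0],[0,0,0.004,0,0,0,0],[0,0,0.005,0,0,0,0],[0,0,0.005,0,0,0,0]]]}}

```text
time: 3.5
tool_pos: [0.4795, 0.0834, 0.1039]
eef_rot: [0.996, 0.086, -0.0, -0.0]
wrist_force: [0.8, -0.1, -0.4]
grip_width: 0.008
finger_force: 0.0
```

Call:
{"api": "servo_tool", "payload": {"deltas": [[[0,0,0.001,0,0,0,0],[0,0,0.002,0,0,0,0],[0,0,0.003,0,0,0,0],[0,0,0.003,0,0,0,0]]]}}

```text
time: 4.0
tool_pos: [0.4795, 0.0833, 0.1024]
eef_rot: [0.996, 0.086, -0.0, -0.0]
wrist_force: [0.1, -0.3, 0.8]
grip_width: 0.007
finger_force: 0.0
```

Call:
{"api": "servo_tool", "payload": {"deltas": [[[0,0,0.0005,0,0,0,0],[0,0,0.0005,0,0,0,0]]]}}

```text
time: 4.25
tool_pos: [0.4795, 0.0834, 0.1022]
eef_rot: [0.996, 0.086, 0.0, 0.0]
wrist_force: [-1.2, 0.3, -0.1]
grip_width: 0.003
finger_force: 0.0
```

Call:
{"api": "servo_tool", "payload": {"deltas": [[[0,0,0.0007,0,0,0,0],[0,0,0.0007,0,0,0,0]]]}}

```text
time: 4.5
tool_pos: [0.4795, 0.0834, 0.1018]
eef_rot: [0.996, 0.086, -0.0, 0.0]
wrist_force: [-0.2, 0.7, 0.7]
grip_width: 0.002
finger_force: 0.0
```

```bash
python3 - <<'E'
from h import *
o=sensors.get_obs(); print(o["tool_pos"],o["wrist_force"],o["wrist_torque"],o["joint_efforts"])
E
```

```text
[0.47951538 0.0833725  0.10181222] [-0.22372113  0.72572214  0.71640111] [ 0.00855379  0.02262334 -0.03507962] [-9.63149214e-04 -3.13161922e+01 -2.38828754e+01  2.55681766e-02
 -7.21823168e-02  1.00025835e-05]
```

Call:
{"api": "servo_tool", "payload": {"deltas": [[[0,0,0.0007,0,0,0,0],[0,0,0.0007,0,0,0,0]]]}}

```text
time: 4.75
tool_pos: [0.4795, 0.0834, 0.1015]
eef_rot: [0.996, 0.086, -0.0, 0.0]
wrist_force: [-0.0, -0.2, 0.7]
grip_width: 0.003
finger_force: 0.0
```

```bash
python3 - <<'E'
from h import *
o=sensors.get_obs(); print(o["tool_pos"],o["wrist_force"],o["wrist_torque"],o["joint_efforts"])
E
```

```text
[0.47952466 0.08335504 0.10148965] [-0.03404375 -0.18467189  0.72182524] [-0.00543939 -0.02382499 -0.03705547] [-6.92001304e-04 -3.13236022e+01 -2.38673598e+01  2.56095710e-02
 -7.22154742e-02  1.31316926e-05]
```

Call:
{"api": "servo_tool", "payload": {"deltas": [[[0,0,0.001,0,0,0,0],[0,0,0.001,0,0,0,0]]]}}

```text
time: 5.0
tool_pos: [0.4795, 0.0834, 0.101]
eef_rot: [0.996, 0.086, -0.0, 0.0]
wrist_force: [-0.0, -0.4, -0.5]
grip_width: 0.008
finger_force: 0.0
```

```bash
cat > st.py <<'E'
from h import *
o=sensors.get_obs(); print(o["time"],o["tool_pos"].round(5),o["wrist_force"].round(2),o["wrist_torque"].round(3),o["joint_efforts"][1:3].round(3))
E
python3 st.py
```

```text
5.0 [0.47949 0.08337 0.10095] [-0.03 -0.44 -0.52] [ 0.034 -0.07   0.008] [-31.337 -23.849]
```

Call:
{"api": "servo_tool", "payload": {"deltas": [[[0,0,0.001,0,0,0,0],[0,0,0.001,0,0,0,0]]]}}

```text
time: 5.25
tool_pos: [0.4795, 0.0834, 0.1005]
eef_rot: [0.996, 0.086, -0.0, 0.0]
wrist_force: [-0.5, -0.3, 0.0]
grip_width: 0.005
finger_force: 0.0
```

```bash
python3 st.py
```

```text
5.25 [0.47952 0.08336 0.10047] [-0.54 -0.29  0.02] [0.015 0.033 0.009] [-31.348 -23.827]
```

Call:
{"api": "servo_tool", "payload": {"deltas": [[[0,0,0.001,0,0,0,0],[0,0,0.001,0,0,0,0]]]}}

```text
time: 5.5
tool_pos: [0.4795, 0.0834, 0.0999]
eef_rot: [0.996, 0.086, -0.0, -0.0]
wrist_force: [0.1, -0.1, 0.2]
grip_width: 0.006
finger_force: 0.0
```

```bash
python3 st.py
```

```text
5.5 [0.47947 0.08337 0.09994] [ 0.12 -0.13  0.22] [ 0.069 -0.014  0.029] [-31.36  -23.807]
```

Call:
{"api": "servo_tool", "payload": {"deltas": [[[0,0,0.001,0,0,0,0],[0,0,0.002,0,0,0,0]]]}}

```text
time: 5.75
tool_pos: [0.4795, 0.0834, 0.099]
eef_rot: [0.996, 0.086, -0.0, -0.0]
wrist_force: [-0.8, -0.5, 0.2]
grip_width: 0.006
finger_force: 0.0
```

```bash
python3 st.py
```

```text
5.75 [0.47954 0.08337 0.09897] [-0.8  -0.46  0.17] [0.042 0.009 0.006] [-31.421 -23.776]
```

Call:
{"api": "servo_tool", "payload": {"deltas": [[[0,0,0.001,0,0,0,0],[0,0,0.003,0,0,0,0]]]}}

```text
time: 6.0
tool_pos: [0.4796, 0.0834, 0.0975]
eef_rot: [0.996, 0.086, 0.0, 0.0]
wrist_force: [0.4, -0.2, 1.0]
grip_width: 0.007
finger_force: 0.0
```

```bash
python3 st.py
```

```text
6.0 [0.47959 0.08336 0.09748] [ 0.35 -0.23  0.97] [-0.015  0.05   0.02 ] [-31.488 -23.715]
```

Call:
{"api": "servo_tool", "payload": {"deltas": [[[0,0,0.001,0,0,0,0],[0,0,0.001,0,0,0,0]]]}}

```text
time: 6.25
tool_pos: [0.4795, 0.0834, 0.0969]
eef_rot: [0.996, 0.086, -0.0, -0.0]
wrist_force: [-0.3, 1.0, -0.0]
grip_width: 0.001
finger_force: 0.0
```

```bash
python3 st.py
```

```text
6.25 [0.47946 0.08337 0.09693] [-0.33  0.98 -0.03] [ 0.021  0.009 -0.015] [-31.416 -23.664]
```

Still free below the up height. Contact is due at a TCP height of about 0.096, so I'll use fine steps.

Call:
{"api": "servo_tool", "payload": {"deltas": [[[0,0,0.001,0,0,0,0],[0,0,0.001,0,0,0,0]]]}}

```text
time: 6.5
tool_pos: [0.4796, 0.0834, 0.0966]
eef_rot: [0.996, 0.086, 0.0, 0.0]
wrist_force: [-0.0, 0.0, -0.3]
grip_width: 0.002
finger_force: 0.1
```

```bash
python3 st.py
```

```text
6.5 [0.4796  0.08335 0.09656] [-0.    0.04 -0.26] [ 0.012 -0.051  0.037] [-31.325 -23.566]
```

Call:
{"api": "servo_tool", "payload": {"deltas": [[[0,0,0.0006,0,0,0,0],[0,0,0.0006,0,0,0,0]]]}}

```text
time: 6.75
tool_pos: [0.4796, 0.0834, 0.0964]
eef_rot: [0.996, 0.086, 0.0, 0.0]
wrist_force: [-1.3, 0.3, 2.7]
grip_width: 0.003
finger_force: 1.2
```

```bash
python3 st.py
```

```text
6.75 [0.47961 0.08336 0.09644] [-1.27  0.26  2.74] [-0.012  0.211  0.007] [-30.445 -23.215]
```

Key 1 makes contact at tip height of about 71 mm and stays firm at 1–3 N, so it is low. I'll lift off, move to key 2, and come down slowly to just above the up height.

Call:
{"api": "servo_tool", "payload": {"deltas": [[[0,0,-0.02,0,0,0,0],[0,0,-0.044,0,0,0,0],[0,0.04,-0.044,0,0,0,0],[0,0.088,-0.044,0,0,0,0],[0,0.088,-0.044,0,0,0,0],[0,0.088,-0.03,0,0,0,0],[0,0.088,-0.022,0,0,0,0],[0,0.088,-0.019,0,0,0,0],[0,0.088,-0.017,0,0,0,0],[0,0.088,-0.0155,0,0,0,0],[0,0.088,-0.0142,0,0,0,0],[0,0.088,-0.0142,0,0,0,0]]]}}

```text
time: 8.25
tool_pos: [0.4871, 0.04, 0.1033]
eef_rot: [0.996, 0.086, 0.0, 0.0]
wrist_force: [-0.7, -0.6, 0.3]
grip_width: 0.007
finger_force: 0.0
```

```bash
python3 st.py
```

```text
8.25 [0.48713 0.04001 0.10335] [-0.67 -0.56  0.27] [0.011 0.014 0.048] [-31.437 -23.94 ]
```

Call:
{"api": "servo_tool", "payload": {"deltas": [[[0,0,0.0008,0,0,0,0],[0,0,0.0008,0,0,0,0]]]}}

```text
time: 8.5
tool_pos: [0.4871, 0.04, 0.1029]
eef_rot: [0.996, 0.086, 0.0, 0.0]
wrist_force: [0.6, 0.3, -0.4]
grip_width: 0.008
finger_force: 0.0
```

```bash
python3 st.py
```

```text
8.5 [0.48711 0.03998 0.10291] [ 0.63  0.26 -0.38] [0.048 0.014 0.074] [-31.471 -23.94 ]
```

Call:
{"api": "servo_tool", "payload": {"deltas": [[[0,0,0.0008,0,0,0,0],[0,0,0.0008,0,0,0,0]]]}}

```text
time: 8.75
tool_pos: [0.4871, 0.04, 0.1025]
eef_rot: [0.996, 0.086, -0.0, -0.0]
wrist_force: [-0.2, -0.0, -0.6]
grip_width: 0.003
finger_force: 0.0
```

```bash
python3 st.py
```

```text
8.75 [0.48707 0.04003 0.10246] [-0.21 -0.02 -0.62] [-0.019 -0.01   0.007] [-31.485 -23.923]
```

Call:
{"api": "servo_tool", "payload": {"deltas": [[[0,0,0.0005,0,0,0,0],[0,0,0.0005,0,0,0,0]]]}}

```text
time: 9.0
tool_pos: [0.4871, 0.04, 0.1023]
eef_rot: [0.996, 0.086, 0.0, -0.0]
wrist_force: [-0.4, -0.3, 0.9]
grip_width: 0.008
finger_force: 0.3
```

```bash
python3 st.py
```

```text
9.0 [0.48712 0.04003 0.10233] [-0.43 -0.27  0.89] [0.048 0.04  0.052] [-31.208 -23.792]
```

Call:
{"api": "servo_tool", "payload": {"deltas": [[[0,0,0.0004,0,0,0,0],[0,0,0.0004,0,0,0,0]]]}}

```text
time: 9.25
tool_pos: [0.4872, 0.04, 0.1023]
eef_rot: [0.996, 0.086, 0.0, 0.0]
wrist_force: [-1.2, 0.2, 3.1]
grip_width: 0.005
finger_force: 1.3
```

```bash
python3 st.py
```

```text
9.25 [0.48715 0.04    0.1023 ] [-1.24  0.25  3.07] [ 0.022  0.249 -0.024] [-30.409 -23.499]
```

Key 2 makes contact at up height (about 77 mm). Now key 3.

Call:
{"api": "servo_tool", "payload": {"deltas": [[[0,0,-0.015,0,0,0,0],[0,0,-0.03,0,0,0,0],[0,0.04,-0.03,0,0,0,0],[0,0.088,-0.03,0,0,0,0],[0,0.088,-0.03,0,0,0,0],[0,0.088,-0.018,0,0,0,0],[0,0.088,-0.01,0,0,0,0],[0,0.088,-0.007,0,0,0,0],[0,0.088,-0.004,0,0,0,0],[0,0.088,-0.002,0,0,0,0],[0,0.088,-0.001,0,0,0,0],[0,0.088,-0.001,0,0,0,0]]]}}

```text
time: 10.75
tool_pos: [0.4947, -0.0033, 0.1026]
eef_rot: [0.996, 0.086, 0.0, 0.0]
wrist_force: [-0.7, -0.4, 0.3]
grip_width: 0.006
finger_force: 0.0
```

```bash
python3 st.py
```

```text
10.75 [ 0.49471 -0.00334  0.1026 ] [-0.66 -0.37  0.32] [ 0.018  0.041 -0.051] [-31.991 -23.939]
```

Call:
{"api": "servo_tool", "payload": {"deltas": [[[0,0,0.0005,0,0,0,0],[0,0,0.0005,0,0,0,0]]]}}

```text
time: 11.0
tool_pos: [0.4947, -0.0034, 0.1023]
eef_rot: [0.996, 0.086, 0.0, 0.0]
wrist_force: [0.1, -0.1, -0.4]
grip_width: 0.001
finger_force: 0.0
```

```bash
python3 st.py
```

```text
11.0 [ 0.49469 -0.00336  0.10234] [ 0.09 -0.13 -0.41] [-0.041 -0.022  0.033] [-32.029 -23.956]
```

Call:
{"api": "servo_tool", "payload": {"deltas": [[[0,0,0.0006,0,0,0,0],[0,0,0.0006,0,0,0,0]]]}}

```text
time: 11.25
tool_pos: [0.4947, -0.0034, 0.1023]
eef_rot: [0.996, 0.086, 0.0, 0.0]
wrist_force: [-0.7, -1.5, 2.3]
grip_width: 0.003
finger_force: 1.3
```

```bash
python3 st.py
```

```text
11.25 [ 0.49472 -0.00337  0.10229] [-0.73 -1.47  2.32] [0.046 0.228 0.03 ] [-30.935 -23.556]
```

Key 3 is up as well. Now key 4.

Call:
{"api": "servo_tool", "payload": {"deltas": [[[0,0,-0.015,0,0,0,0],[0,0,-0.03,0,0,0,0],[0,0.04,-0.03,0,0,0,0],[0,0.088,-0.03,0,0,0,0],[0,0.088,-0.03,0,0,0,0],[0,0.088,-0.018,0,0,0,0],[0,0.088,-0.01,0,0,0,0],[0,0.088,-0.007,0,0,0,0],[0,0.088,-0.004,0,0,0,0],[0,0.088,-0.002,0,0,0,0],[0,0.088,-0.001,0,0,0,0],[0,0.088,-0.001,0,0,0,0]]]}}

```text
time: 12.75
tool_pos: [0.5023, -0.0467, 0.1025]
eef_rot: [0.996, 0.086, 0.0, 0.0]
wrist_force: [-0.5, -0.5, 0.1]
grip_width: 0.003
finger_force: 0.0
```

```bash
python3 st.py
```

```text
12.75 [ 0.50226 -0.04668  0.10254] [-0.55 -0.52  0.08] [ 0.005  0.028 -0.007] [-32.885 -24.011]
```

Call:
{"api": "servo_tool", "payload": {"deltas": [[[0,0,0.0005,0,0,0,0],[0,0,0.0005,0,0,0,0]]]}}

```text
time: 13.0
tool_pos: [0.5023, -0.0467, 0.1023]
eef_rot: [0.996, 0.086, 0.0, 0.0]
wrist_force: [0.1, 0.2, 0.5]
grip_width: 0.004
finger_force: 0.1
```

```bash
python3 st.py
```

```text
13.0 [ 0.50232 -0.04672  0.10235] [0.06 0.25 0.51] [-0.003 -0.045  0.011] [-32.83  -23.929]
```

Call:
{"api": "servo_tool", "payload": {"deltas": [[[0,0,0.0004,0,0,0,0],[0,0,0.0004,0,0,0,0]]]}}

```text
time: 13.25
tool_pos: [0.5023, -0.0467, 0.1023]
eef_rot: [0.996, 0.086, 0.0, 0.0]
wrist_force: [-0.2, -0.7, 2.7]
grip_width: 0.004
finger_force: 1.1
```

```bash
python3 st.py
```

```text
13.25 [ 0.50231 -0.0467   0.10227] [-0.24 -0.66  2.74] [ 0.002  0.101 -0.032] [-31.965 -23.562]
```

Keys 2–4 are all up and key 1 is the latched one. I'll go back to key 1 and press it.

Call:
{"api": "servo_tool", "payload": {"deltas": [[[0,0,-0.02,0,0,0,0],[0,0,-0.036,0,0,0,0],[0,-0.1,-0.036,0,0,0,0],[0,-0.2,-0.036,0,0,0,0],[0,-0.264,-0.036,0,0,0,0],[0,-0.264,-0.036,0,0,0,0],[0,-0.264,-0.02,0,0,0,0],[0,-0.264,-0.006,0,0,0,0],[0,-0.264,0.003,0,0,0,0],[0,-0.264,0.006,0,0,0,0],[0,-0.264,0.009,0,0,0,0],[0,-0.264,0.009,0,0,0,0]]]}}

```text
time: 14.75
tool_pos: [0.4796, 0.0833, 0.0975]
eef_rot: [0.996, 0.086, -0.0, 0.0]
wrist_force: [0.1, -1.0, 0.4]
grip_width: 0.006
finger_force: 0.0
```

Call:
{"api": "servo_tool", "payload": {"deltas": [[[0,0,0.002,0,0,0,0],[0,0,0.005,0,0,0,0],[0,0,0.008,0,0,0,0],[0,0,0.01,0,0,0,0],[0,0,0.011,0,0,0,0],[0,0,0.011,0,0,0,0]]]}}

```text
time: 15.5
tool_pos: [0.4799, 0.0834, 0.0933]
eef_rot: [0.996, 0.086, 0.0, 0.0]
wrist_force: [-2.2, -0.5, 7.8]
grip_width: 0.007
finger_force: 4.0
```

```bash
python3 st.py
```

```text
15.5 [0.47987 0.08341 0.09331] [-2.17 -0.51  7.8 ] [-0.037  0.532  0.05 ] [-28.338 -22.265]
```

Nearly at 9 mm, so I'll press slightly further to the stop, then release.

Call:
{"api": "servo_tool", "payload": {"deltas": [[[0,0,0.002,0,0,0,0],[0,0,0.003,0,0,0,0],[0,0,0.003,0,0,0,0]]]}}

```text
time: 15.88
tool_pos: [0.4799, 0.0834, 0.0922]
eef_rot: [0.996, 0.086, 0.0, 0.0]
wrist_force: [-3.3, -0.5, 10.2]
grip_width: 0.005
finger_force: 5.3
```

```bash
python3 st.py
```

```text
15.875 [0.47989 0.08341 0.0922 ] [-3.34 -0.46 10.24] [-0.078  0.828  0.026] [-27.364 -21.916]
```

The key is at the hard stop (tip at 67 mm). Now I'll release and look.

Call:
{"api": "servo_tool", "payload": {"deltas": [[[0,0,-0.01,0,0,0,0],[0,0,-0.03,0,0,0,0],[0,0,-0.1,0,0,0,0],[0,0,-0.2,0,0,0,0],[-0.1,0,-0.25,0,0,0,0],[-0.16,0,-0.25,0,0,0,0],[-0.16,0,-0.25,0,0,0,0]]]}}

```text
time: 16.75
tool_pos: [0.3995, 0.0696, 0.2159]
eef_rot: [0.996, 0.086, 0.0, 0.0]
wrist_force: [0.5, -0.4, 0.2]
grip_width: 0.005
finger_force: 0.0
```

```bash
python3 - <<'E'
from h import *
a=cv2.imread("pics/side0.png")[170:250,165:285]
b=optics.snapshot("side")["image"][170:250,165:285,::-1]
w=optics.snapshot("wrist")["image"][...,::-1]
ab=cv2.resize(np.hstack([a,b]),None,fx=3.3,fy=3.3,interpolation=cv2.INTER_CUBIC)
w=cv2.resize(w,(395,296)); c=np.zeros((ab.shape[0]+296,ab.shape[1],3),np.uint8); c[:ab.shape[0]]=ab; c[ab.shape[0]:,:395]=w
cv2.imwrite("pics/cmp.png",c)
E
```

```text
(no output)
```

View pics/cmp.png

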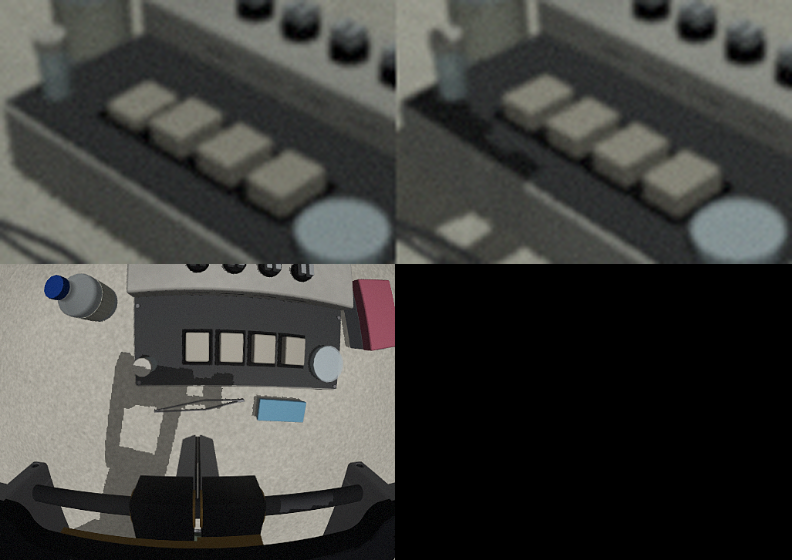

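In the "before" crop the leftmost key at (145,105) sat low. In the "after" crop at (540,100) it is as tall as the others. The vial, dish, tweezers and slide box haven't moved, and the arm is clear.

```bash
python3 -c "
from workcell import order; print(order.hand_in())"
```

```text
the job is handed in; nothing more can be done
None
```

I tapped all four keys from left to right: the leftmost was the latched one, and after I pressed it to the stop and let go it sprang up level with the rest. The taps read about 2–3 N on the noisy wrist sensor, slightly over the asked 1–2 N. The job is handed in, with no verdict shown.

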